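Spread track nuts on the inspection tray and load the scanner

TASK

Throw every ballast chip out of the blue tray into the red scrap bin, and spread the heaped nuts into one even layer in the tray: none resting on another, at least 15 mm of clear space between any two, and at least one nut in each quarter of the tray. When that is done, and not before, slide the loaded tray by its handle into the yellow-lipped scanner dock until it is fully home against the stop, with the nuts still spread, let go, and then press the green start button on the scanner; leave the bolts, clip, caliper and depth gauge where they lie.

Things in the scene. Friction and masses are not known exactly. Their poses are not given: they have to be found in the camera images.
- tray: Blue flat tray, black rubber floor, orange handle; loose, about 0.5 kg. Outside 240 (x) by 200 (y), inside 230 by 190; floor 4 thick, walls 5 thick, their tops 22 above the worktop. Origin: centre of its underside; x points away from the handle, the way it is slid into the dock.
- tray_handle (a point): Middle of the tray's fixed orange handle: a level round bar 12 thick and 100 long along the tray's y, axis at tray x = -158, 38 above the worktop, 38 from axis to the tray's end wall. Axes as the tray's.
- dock: Fixed scanner dock, open above: steel rails with yellow lips, a stop across its +x end, a grey housing 130 tall behind that. No floor: the tray slides in on the worktop along dock +x. Origin at worktop level, where the tray's origin comes when fully home (end wall within 1 of the stop, same yaw). The handle stays outside.
- dock_mouth (a point): Worktop point in the dock's mouth, dock x = -100, where the rails begin: inner faces at y = +-104 (4 play each side of the tray), with yellow flares from there out to x = -138, y +-121. Lips, 28 to 34 above the worktop, reach in to y = +-94 over the tray's walls, so it cannot be lowered in from above. Axes as the dock's.
- start (a joint): Green push button on top of the scanner housing: 0 up, 0.006 m fully down; counts as pressed beyond 0.004. Sprung, about 5 N fully down, comes back up.
- start_top (a point): Centre of the top face of the green button (28 across) when up; it is pressed straight down.
- bin: Fixed red open scrap bin, 110 by 110 outside, 100 by 100 inside, 55 tall, floor 5 thick; origin at the centre of its underside.
- nut1: Bright steel hexagonal track nut, 36 across flats, 41.6 across corners, 22 thick, 0.11 kg; origin at its very centre, z along the hole's axis, x square to one pair of flats (the other flats at 60 and 120 degrees). In the lower layer of the heap in the tray.
- nut2: Bright steel hexagonal track nut, 36 across flats, 41.6 across corners, 22 thick, 0.11 kg; origin at its very centre, z along the hole's axis, x square to one pair of flats (the other flats at 60 and 120 degrees). In the lower layer of the heap in the tray.
- nut3: Bright steel hexagonal track nut, 36 across flats, 41.6 across corners, 22 thick, 0.11 kg; origin at its very centre, z along the hole's axis, x square to one pair of flats (the other flats at 60 and 120 degrees). In the lower layer of the heap in the tray.
- nut4: Bright steel hexagonal track nut, 36 across flats, 41.6 across corners, 22 thick, 0.11 kg; origin at its very centre, z along the hole's axis, x square to one pair of flats (the other flats at 60 and 120 degrees). In the lower layer of the heap in the tray.
- nut5: Bright steel hexagonal track nut, 36 across flats, 41.6 across corners, 22 thick, 0.11 kg; origin at its very centre, z along the hole's axis, x square to one pair of flats (the other flats at 60 and 120 degrees). At the start on top of the heap; may be absent.
- nut6: Bright steel hexagonal track nut, 36 across flats, 41.6 across corners, 22 thick, 0.11 kg; origin at its very centre, z along the hole's axis, x square to one pair of flats (the other flats at 60 and 120 degrees). At the start on top of the heap; may be absent.
- stone1: Brown ballast chip (debris), roughly round, about 37 to 39 across and 27 tall with a nearly upright belt round its middle, 0.05 kg; origin 13 above its flat underside, on its axis. In the tray at the start, against the heap. May be absent.
- stone2: Brown ballast chip (debris), roughly round, about 37 to 39 across and 27 tall with a nearly upright belt round its middle, 0.05 kg; origin 13 above its flat underside, on its axis. In the tray at the start, against the heap. May be absent.
- stone3: Brown ballast chip (debris), roughly round, about 37 to 39 across and 27 tall with a nearly upright belt round its middle, 0.05 kg; origin 13 above its flat underside, on its axis. In the tray at the start, against the heap. May be absent.
- stone4: Brown ballast chip (debris), roughly round, about 37 to 39 across and 27 tall with a nearly upright belt round its middle, 0.05 kg; origin 13 above its flat underside, on its axis. In the tray at the start, against the heap. May be absent.
- bolt_a: Mud-streaked black track bolt, 132 long, square ends 36; bystander lying beyond the tray. Origin: underside, near its middle.
- bolt_b: Mud-streaked black track bolt, 132 long, square ends 36; bystander lying beyond the bin. Origin: underside, near its middle.
- clip: Black iron fishplate clip, 50 by 110, 42 tall; bystander. Origin: underside, near its middle.
- caliper: Yellow caliper, 220 long, 12 tall, lying flat; bystander. Origin: underside, near its middle.
- gauge: Brass depth gauge, T-shaped, 90 by 145, 14 tall; bystander. Origin: underside, near its middle.
Things that resemble listed ones, but are neither listed nor needed, are in the scene too. Leave any orange look-alike of the nut5 alone.

How it is judged:
By the outcome, as a careful person would: the job done as asked, in the order asked, and still so for the second after the job is handed in, with the robot touching nothing.
Of nut5, nut6 only 1 to 2 are there at a start; the rules pass over those that are not, and their reading is None.
Of stone1, stone2, stone3, stone4 only 2 to 4 are there at a start; the rules pass over those that are not, and their reading is None.
At some moment in a run one of nut1, nut2, nut3, nut4 may be knocked a few centimetres aside while the robot is not near it.
Once in a run the grip may slacken for a moment while it holds something.
It also fails if it takes over 210 s, if anything falls off the work surface, if the arm or the gripper's body presses on something with over 40 N, if the wrist force passes 120 N, or if a joint passes its speed limit or range.

ROBOT

A 7-joint arm with a two-finger parallel gripper is mounted at the origin on the work surface. World frame = base frame: x ahead of the robot, y to its left, z up, the work surface at z = 0. Lengths are in m, angles in rad, forces in N, time in s.
With the tool pointing down it reaches from about 0.425 to 0.875 m from the base axis. Payload 9.9 kg.
Tool frame: the origin (TCP) lies on the front face of the gripper's body, between the roots of the fingers; the fingertips stand bot.tcp_to_tips ahead of it and the grasp point (between the pads) lies 54 mm ahead of it (bot.tcp_to_tips is the distance from the TCP to the fingertips, in m); z points along the fingers, y is the line along which they close (so a half turn about z gives the same grasp; the last joint's range is limited). The gripper opens to 85 mm and grips with 20 to 120 N. Pads are 22 mm wide; open, the fingers measure 114 mm over their backs; the gripper's body (76 mm by 85 mm) begins 54 mm behind the grasp point. The pads swing forward as they close: fully open they stand 13 mm farther back than shut.
Start: joints at [1.252, 0.576, 0.025, 1.437, -0.015, 1.129, -0.057], TCP at [0.157, -0.656, 0.304] pointing down, gripper open.
Joint ranges: [-2.76, 2.76], [-0.34, 2.15], [-1.52, 1.57], [0.19, 2.46], [-1.09, 4.23], [0.17, 1.99], [-2.82, 2.82]. Speed limits (rad/s): [2.22, 2.22, 3.01, 3.01, 3.14, 3.14, 3.14].

INTERFACE

Orientations are given as a rotation vector (axis times angle).
In Python, from plant import bot gives the robot as it stands. The module is installed in compiled form; this text tells all that it offers.
- The arm moves only by the tool play_rows, never from a script. Its argument "steps" is a list that holds one entry, the list of rows, each a list of 6 numbers: the shift along the tool's x, y, z in mm, then the turn, a rotation vector about the tool's x, y, z in rad. In form: [[[x, y, z, wx, wy, wz], ...]]. A call has 1 to 10 rows; each row is the pose to reach, as a shift and turn from the pose commanded when the call began, along the tool's axes at that moment; what a row does not reach only later rows make up. A row lasts 1/12 s, in which the tool goes at most 41.7 mm and 7.16 degrees, less where a joint would pass 70% of its speed; a pose out of reach is approached as far as the arm can. A call with a gripper value outside its range is refused whole. "fingers" is the opening, from 0 (shut) to 1 (fully open), set as the call begins (left out, the last holds). The fingers move at their own pace and stop on an object; the grip force is fixed at half the most. Time passes only in rows, so rows that repeat a pose let the fingers close. It gives the time, the measured TCP pose, the force, the opening and the grip force at its end, in the units of the state.
- bot.sense(): the state, without advancing time (a new reading comes with each control period).
- bot.snapshot(name): name is "side" or "top"; returns the picture (384x512x3 uint8, red, green, blue); there is no depth.
- bot.camera_params(name): a dict with "fov_y" (degrees; the focal length in pixels is half the picture's height over the tangent of half this angle, whatever the lens; pixels are square), "cx", "cy" (the principal point, pixels), "distortion" ([k1, k2, p1, p2, k3] as OpenCV has them; the pictures are not rectified), "T" (4x4, takes a point from camera to world coordinates). Camera axes: x right, y up, looking along -z (the intrinsics and any distortion apply to the point x, -y, -z); pixel columns grow to the right and rows downward; lengths in m; the calibration is good to about 2 mm. A picture is of the moment at which its call begins. camera_params takes no time and is no camera call.
- bot.close_job(): hands the job in; it is judged then, once.
The state is a dict: "clock": time; "q": joint angles; "dq": joint speeds; "joint_efforts": joint torques, N m; "tool_pos": TCP position; "tool_rot": TCP orientation; "force": force on the tool from outside, world axes, zero at the start; "ft_torque": the same for the moment, N m; "finger_gap": opening from 0.0 (shut) to 1.0 (fully open); "grasp_force": force on a finger pad.
Only numpy, scipy, OpenCV 4.12 (cv2) and the standard library are available. Lean on these libraries where they do the work, as an engineer would, in place of code of your own. Each camera call takes 0.05 s, during which the arm holds its last target. There are 200 camera calls.

## Working session

There is one attempt and no reset: what is moved stays moved. The work goes in short steps, Python scripts to look and compute and a tool call to move; the robot and the scene stay as the last step left them, time stands still between calls to the robot, and variables do not carry over. Pictures are saved under pics/ and viewed, at most 14 in all, crops included, and the job is handed in when it is done.

Besides the shell and the picture viewer there is one more tool, called after "Emit:" as a command line: name --argument value ..., lists and objects as JSON in quotes. play_rows: Moves the arm, as the interface text tells. Its arguments: {"type":"object","properties":{"steps":{"type":"array"},"fingers":{"type":"number"}},"required":["steps"]}

```bash
mkdir -p pics; cat > h.py <<'E'
import numpy as np, cv2
from plant import bot
def snap(n,f=None):
    im=bot.snapshot(n)
    if f: cv2.imwrite('pics/'+f,im[:,:,::-1])
    return im
def K(n):
    p=bot.camera_params(n); f=192/np.tan(np.radians(p['fov_y'])/2)
    return np.array([[f,0,p['cx']],[0,f,p['cy']],[0,0,1.]]),np.array(p['distortion'],float),np.array(p['T'])
def ray(n,uv):
    k,d,T=K(n); u=cv2.undistortPoints(np.array(uv,float).reshape(-1,1,2),k,d)[:,0]
    v=np.c_[u[:,0],-u[:,1],-np.ones(len(u))]@T[:3,:3].T
    return T[:3,3],v
def onz(n,uv,z):
    o,v=ray(n,uv); return o+v*((z-o[2])/v[:,2])[:,None]
def proj(n,P):
    k,d,T=K(n); c=(np.array(P,float).reshape(-1,3)-T[:3,3])@T[:3,:3]
    return cv2.projectPoints(c*[1,-1,-1],np.zeros(3),np.zeros(3),k,d)[0][:,0]
E
python3 - <<'E'
from h import *
a=snap('top','t0.png');b=snap('side','s0.png')
for n in('top','side'):
    print(bot.camera_params(n))
print(bot.sense(),bot.tcp_to_tips)
E
```

```text
{'fov_y': 56.317522550083, 'cx': 253.67863772620194, 'cy': 189.6974599455047, 'distortion': array([0.01337201, 0.        , 0.        , 0.        , 0.        ]), 'T': array([[ 0.01455791,  0.99208629, -0.12471111,  0.4455586 ],
       [-0.99980306,  0.01612533,  0.0115681 , -0.01953979],
       [ 0.01348756,  0.12451814,  0.99212566,  1.00029565],
       [ 0.        ,  0.        ,  0.        ,  1.        ]])}
{'fov_y': 54.98477958782178, 'cx': 251.1464297606132, 'cy': 187.12525073664912, 'distortion': array([-0.03050835,  0.        ,  0.        ,  0.        ,  0.        ]), 'T': array([[ 0.99147492,  0.08307553, -0.100379  ,  0.4317852 ],
       [-0.12922561,  0.52832494, -0.83915046, -0.9267312 ],
       [-0.01668014,  0.84496817,  0.53455641,  0.71607972],
       [ 0.        ,  0.        ,  0.        ,  1.        ]])}
{'clock': 0.1, 'q': array([ 1.25220436,  0.57644348,  0.02481257,  1.43783024, -0.01496833,
        1.12899533, -0.05649141]), 'dq': array([ 0.00110588, -0.00374161, -0.00048559, -0.00166666,  0.00216852,
        0.00010795, -0.00168156]), 'joint_efforts': array([ 6.72041002e-03, -7.67304325e+01,  2.25830421e+00, -2.86609304e+01,
        1.59704313e-02,  8.54280166e-03, -5.56473071e-05]), 'tool_pos': array([ 0.15698542, -0.65618319,  0.30312889]), 'tool_rot': array([-3.11849423e+00, -3.67922263e-01,  4.07854713e-04]), 'force': array([ 0.32656152,  0.37383434, -0.02878039]), 'ft_torque': array([0.04259491, 0.01096255, 0.01583418]), 'grasp_force': 0.0, 'finger_gap': 1.0015968132471647} 0.0726
```

View pics/t0.png

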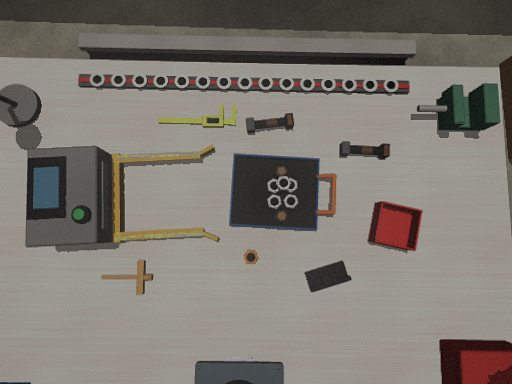

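View pics/s0.png

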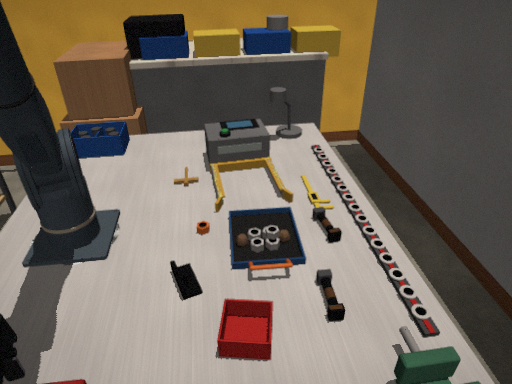

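```bash
python3 - <<'E'
from h import *
a=cv2.imread('pics/t0.png');b=cv2.imread('pics/s0.png')
c=cv2.resize(a[145:240,220:345],None,fx=4,fy=4,interpolation=cv2.INTER_CUBIC)
d=cv2.resize(b[200:280,220:310],(500,444),interpolation=cv2.INTER_CUBIC)
o=np.zeros((560,800,3),np.uint8)
c=cv2.resize(a[145:240,225:345],(480,380),interpolation=cv2.INTER_CUBIC)
d=cv2.resize(b[215:260,230:300],(320,206),interpolation=cv2.INTER_CUBIC)
o[:380,:480]=c;o[:206,480:]=d
o[380:560,:360]=cv2.resize(a[140:250,20:240],(360,180),interpolation=cv2.INTER_CUBIC)
cv2.imwrite('pics/c0.png',o)
hsv=cv2.cvtColor(a,cv2.COLOR_BGR2HSV)
def blobs(m,lab,z,amin=20):
    n,l,s,ce=cv2.connectedComponentsWithStats(m.astype(np.uint8))
    for i in range(1,n):
        if s[i,4]>amin:
            cn=cv2.findContours((l==i).astype(np.uint8),0,2)[0][0]
            r=cv2.minAreaRect(cn); bp=cv2.boxPoints(r)
            print(lab,s[i,4],ce[i].round(1),onz('top',[ce[i]],z)[0].round(4),'box',onz('top',bp,z)[:,:2].round(3).tolist())
H,S,V=hsv[...,0],hsv[...,1],hsv[...,2]
blobs((H>100)&(H<125)&(S>120)&(V>40),'blue',.022,60)
blobs(((H<4)|(H>176))&(S>150)&(V>60),'red',.055,200)
blobs((H>4)&(H<16)&(S>140)&(V>110),'orange',.038)
blobs((H>40)&(H<80)&(S>120)&(V>60),'green',.135)
blobs((H>18)&(H<32)&(S>130)&(V>90),'yellow',.034,60)
E
```

```text
red 1375 [394.9 226.5] [ 0.4729 -0.4034  0.055 ] box [[0.431, -0.345], [0.539, -0.369], [0.519, -0.478], [0.411, -0.452]]
red 1673 [485.2 366.3] [ 0.1285 -0.6163  0.055 ] box [[0.166, -0.556], [0.168, -0.684], [0.09, -0.677], [0.088, -0.551]]
orange 233 [330.  193.5] [ 0.5595 -0.2376  0.038 ] box [[0.506, -0.202], [0.614, -0.205], [0.613, -0.253], [0.506, -0.249]]
orange 55 [250.9 257.4] [ 0.3863 -0.026   0.038 ] box [[0.387, -0.003], [0.409, -0.025], [0.388, -0.047], [0.365, -0.025]]
green 73 [ 77.6 213.9] [0.4892 0.39   0.135 ] box [[0.485, 0.404], [0.506, 0.395], [0.495, 0.373], [0.474, 0.382]]
yellow 1082 [141.5 198.2] [0.5391 0.2709 0.034 ] box [[0.659, 0.357], [0.667, 0.074], [0.43, 0.065], [0.424, 0.34]]
```

View pics/c0.png

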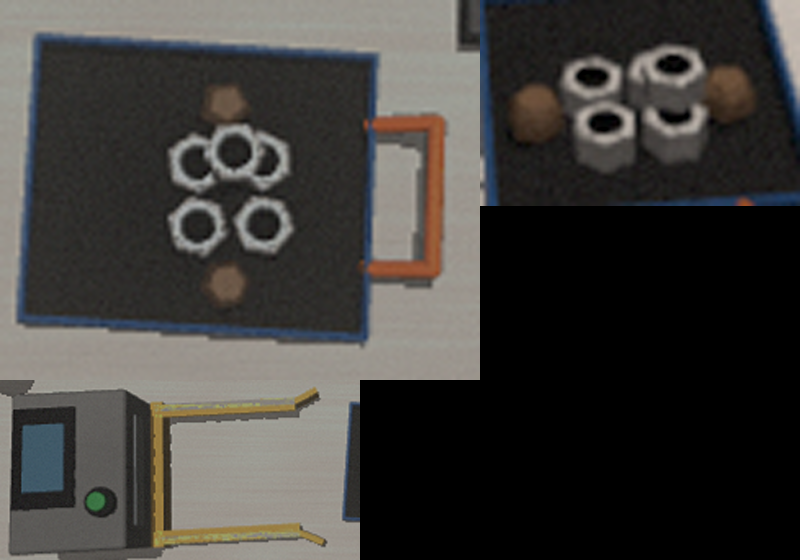

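```bash
cat > m.py <<'E'
from h import *
px=lambda l:np.array(l)/4+[225,145]
tc=onz('top',px([(38,36),(377,54),(367,343),(20,323)]),.022)[:,:2]
c=tc.mean(0); ax=(tc[0]+tc[3]-tc[1]-tc[2]); ax/=np.hypot(*ax)
if __name__=='__main__':
    print('tray',tc.round(3).tolist(),c.round(4),np.degrees(np.arctan2(ax[1],ax[0])))
    print('sizes',[np.hypot(*(tc[i]-tc[(i+1)%4])).round(3) for i in range(4)])
    print('stones',onz('top',px([(226,103),(226,285)]),.022).round(4).tolist())
    print('nuts',onz('top',px([(197,163),(268,160),(197,226),(265,225)]),.026).round(4).tolist(),onz('top',px([(236,152)]),.048).round(4))
    im=cv2.imread('pics/t0.png'); h=cv2.cvtColor(im,cv2.COLOR_BGR2HSV);H,S,V=cv2.split(h)
    y=(H>18)&(H<32)&(S>110)&(V>80)
    for lo,hi in((145,175),(225,245)):
        for e in(0,1):
            P=[]
            for u in range(128,195):
                r=np.nonzero(y[lo:hi,u])[0]
                if len(r): P.append((u,lo+(r.max()+.5 if e else r.min()-.5)))
            w=onz('top',P,.034)[:,:2]
            p=np.polyfit(w[:,1],w[:,0],1); print('rail',lo,e,'x at y=.2',np.polyval(p,.2).round(4),'yawdeg',90-np.degrees(np.arctan(p[0])).round(2))
    P=[]
    for v in range(175,225):
        r=np.nonzero(y[v,105:140])[0]
        P.append((105+r.max()+.5,v))
    w=onz('top',P,.034)[:,:2];p=np.polyfit(w[:,0],w[:,1],1);print('stop edge y at x=.54',np.polyval(p,.54),np.degrees(np.arctan(p[0])))
    print(np.ptp(P,0))
E
python3 m.py
```

```text
tray [[0.668, 0.024], [0.659, -0.212], [0.459, -0.204], [0.469, 0.032]] [ 0.5637 -0.0901] 87.73850609621972
sizes [np.float64(0.236), np.float64(0.2), np.float64(0.236), np.float64(0.199)]
stones [[0.6227, -0.1072, 0.022], [0.4968, -0.1079, 0.022]]
nuts [[0.5799, -0.0872, 0.026], [0.5827, -0.1359, 0.026], [0.5365, -0.0875, 0.026], [0.5379, -0.1339, 0.026]] [[ 0.5847 -0.1118  0.048 ]]
rail 145 0 x at y=.2 0.6564 yawdeg 94.03
rail 145 1 x at y=.2 0.6457 yawdeg 94.08
rail 225 0 x at y=.2 0.4566 yawdeg 94.02
rail 225 1 x at y=.2 0.4409 yawdeg 97.68
stop edge y at x=.54 0.32976328881760464 3.605155083714509
[ 1. 49.]
```

Emit:
play_rows --steps '[[[320,-234,50,0,0,0.234],[320,-234,50,0,0,0.234],[320,-234,50,0,0,0.234],[320,-234,50,0,0,0.234],[320,-234,50,0,0,0.234],[320,-234,50,0,0,0.234],[320,-234,50,0,0,0.234],[320,-234,50,0,0,0.234],[320,-234,50,0,0,0.234],[320,-234,50,0,0,0.234]]]' --fingers 0.85

```text
clock: 0.93
tool_pos: [0.4166, -0.3501, 0.2532]
tool_rot: [-3.139, -0.008, -0.001]
force: [0.1, 0.4, 0.5]
finger_gap: 0.851
grasp_force: 0.0
```

Emit:
play_rows --steps '[[[206,-243,93,0,0,0],[206,-243,93,0,0,0],[206,-243,93,0,0,0],[206,-243,93,0,0,0],[206,-243,93,0,0,0],[206,-243,93,0,0,0],[206,-243,93,0,0,0],[206,-243,93,0,0,0],[206,-243,93,0,0,0],[206,-243,93,0,0,0]]]'

```text
clock: 1.77
tool_pos: [0.6204, -0.108, 0.1594]
tool_rot: [-3.14, -0.009, 0.003]
force: [-0.9, 0.0, 0.3]
finger_gap: 0.852
grasp_force: 0.0
```

```bash
python3 - <<'E'
from h import *
a=snap('top');b=snap('side')
o=np.zeros((560,800,3),np.uint8)
o[:380,:480]=cv2.resize(a[145:240,225:345],(480,380),interpolation=2)
o[:400,480:]=cv2.resize(b[190:290,220:300],(320,400),interpolation=2)
cv2.imwrite('pics/c1.png',o[:400,:,::-1])
s=bot.sense();print(s['tool_pos'],s['tool_rot'])
p=s['tool_pos']-[0,0,.0726];print(proj('side',[p,[.6227,-.1072,.022]]))
E
```

```text
[ 0.61904339 -0.111964    0.16055947] [ 3.14092297e+00  8.01605547e-04 -1.95168998e-03]
[[283.4156902  217.21827529]
 [283.6259786  234.2014123 ]]
```

View pics/c1.png

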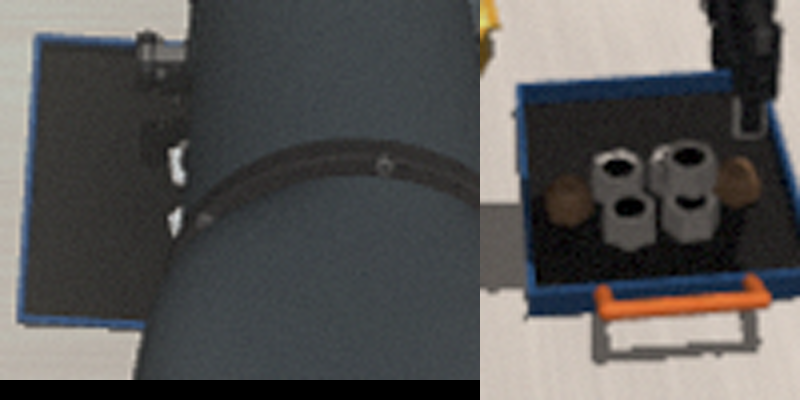

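Emit:
play_rows --steps '[[[2,-2,40,0,0,0],[2,-2,80,0,0,0],[2,-2,80,0,0,0],[2,-2,80,0,0,0]]]'

```text
clock: 2.2
tool_pos: [0.6198, -0.1108, 0.08]
tool_rot: [3.141, -0.002, -0.007]
force: [0.3, -0.1, 0.6]
finger_gap: 0.852
grasp_force: 0.0
```

Emit:
play_rows --steps '[[[0,0,0,0,0,0],[0,0,0,0,0,0],[0,0,0,0,0,0],[0,0,0,0,0,0],[0,0,0,0,0,0],[0,0,0,0,0,0],[0,0,0,0,0,0],[0,0,0,0,0,0]]]' --fingers 0.2

```text
clock: 2.87
tool_pos: [0.6227, -0.1098, 0.0839]
tool_rot: [3.141, 0.001, 0.006]
force: [-1.9, 0.1, 11.7]
finger_gap: 0.421
grasp_force: 59.0
```

Emit:
play_rows --steps '[[[0,0,-40,0,0,0],[0,0,-80,0,0,0],[-147,302,-92,0,0,0],[-147,302,-92,0,0,0],[-147,302,-92,0,0,0],[-147,302,-92,0,0,0],[-147,302,-92,0,0,0],[-147,302,-92,0,0,0],[-147,302,-92,0,0,0],[-147,302,-92,0,0,0]]]'

```text
clock: 3.7
tool_pos: [0.4751, -0.411, 0.1748]
tool_rot: [3.14, 0.001, 0.003]
force: [0.7, -0.6, -0.7]
finger_gap: 0.417
grasp_force: 61.0
```

Emit:
play_rows --steps '[[[0,0,0,0,0,0],[0,0,0,0,0,0],[0,0,0,0,0,0]]]'

```text
clock: 3.95
tool_pos: [0.4762, -0.409, 0.174]
tool_rot: [3.141, 0.0, 0.002]
force: [0.9, 0.1, -1.3]
finger_gap: 0.415
grasp_force: 61.0
```

Emit:
play_rows --steps '[[[0,0,40,0,0,0],[0,0,64,0,0,0],[0,0,64,0,0,0]]]'

```text
clock: 4.2
tool_pos: [0.4756, -0.4054, 0.1051]
tool_rot: [-3.137, -0.006, 0.007]
force: [-0.9, 0.5, -0.3]
finger_gap: 0.42
grasp_force: 61.0
```

Emit:
play_rows --steps '[[[0,0,0,0,0,0],[0,0,0,0,0,0],[0,0,0,0,0,0],[0,0,-40,0,0,0],[0,0,-64,0,0,0]]]' --fingers 0.58

```text
clock: 4.62
tool_pos: [0.4766, -0.4091, 0.1758]
tool_rot: [3.141, 0.002, 0.002]
force: [0.9, -1.6, -0.4]
finger_gap: 0.579
grasp_force: 0.0
```

```bash
python3 - <<'E'
from h import *
a=snap('top');b=snap('side')
o=np.zeros((560,800,3),np.uint8)
o[:380,:480]=cv2.resize(a[145:240,225:345],(480,380),interpolation=2)
o[:400,480:]=cv2.resize(b[190:290,220:300],(320,400),interpolation=2)
o[400:,480:]=cv2.resize(b[295:375,205:285],(320,320),interpolation=2)[:160]
cv2.imwrite('pics/c2.png',o[:,:,::-1])
s=bot.sense();print(s['tool_pos'],s['tool_rot'])
E
```

```text
[ 0.47820385 -0.4105879   0.17880682] [3.13570605e+00 1.08444360e-03 1.18577806e-02]
```

View pics/c2.png

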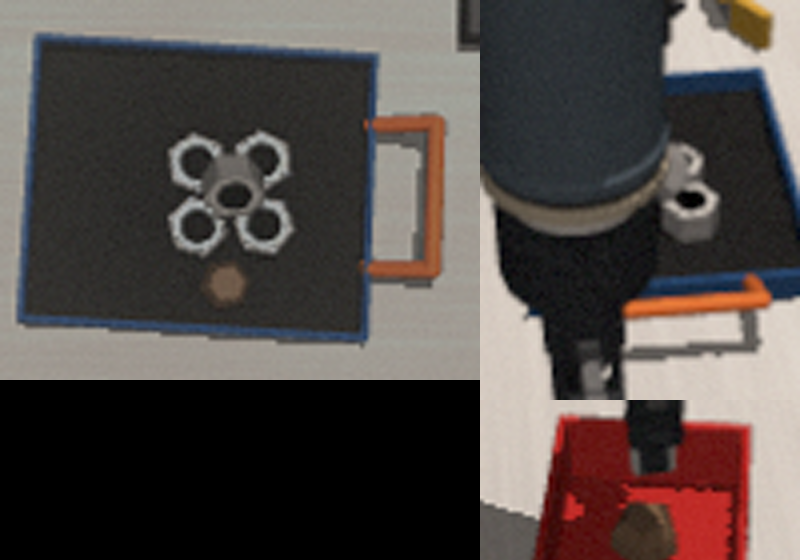

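Emit:
play_rows --steps '[[[20,-302,14,0,0,0],[20,-302,14,0,0,0],[20,-302,14,0,0,0],[20,-302,14,0,0,0],[20,-302,14,0,0,0],[20,-302,14,0,0,0],[20,-302,14,0,0,0],[20,-302,14,0,0,0],[20,-302,14,0,0,0],[20,-302,14,0,0,0]]]' --fingers 0.8

```text
clock: 5.55
tool_pos: [0.4963, -0.1064, 0.1595]
tool_rot: [3.141, 0.005, 0.002]
force: [-1.1, -0.4, -0.1]
finger_gap: 0.8
grasp_force: 0.0
```

Emit:
play_rows --steps '[[[0,0,40,0,0,0],[0,0,76,0,0,0],[0,0,76,0,0,0]]]'

```text
clock: 5.8
tool_pos: [0.4934, -0.1084, 0.0783]
tool_rot: [-3.141, 0.002, 0.011]
force: [-0.5, 0.1, -0.1]
finger_gap: 0.797
grasp_force: 0.0
```

Emit:
play_rows --steps '[[[0,0,0,0,0,0],[0,0,0,0,0,0],[0,0,0,0,0,0],[0,0,0,0,0,0],[0,0,0,0,0,0],[0,0,0,0,0,0],[0,0,0,0,0,0]]]' --fingers 0.2

```text
clock: 6.38
tool_pos: [0.4967, -0.1079, 0.0851]
tool_rot: [3.14, -0.0, 0.005]
force: [-2.6, -2.6, 9.7]
finger_gap: 0.392
grasp_force: 60.2
```

Emit:
play_rows --steps '[[[0,0,-40,0,0,0],[0,0,-80,0,0,0],[-20,300,-94,0,0,0],[-20,300,-94,0,0,0],[-20,300,-94,0,0,0],[-20,300,-94,0,0,0],[-20,300,-94,0,0,0],[-20,300,-94,0,0,0],[-20,300,-94,0,0,0],[-20,300,-94,0,0,0]]]'

```text
clock: 7.22
tool_pos: [0.4734, -0.4155, 0.1793]
tool_rot: [3.135, -0.011, 0.003]
force: [-0.7, -1.3, -0.0]
finger_gap: 0.395
grasp_force: 60.2
```

Emit:
play_rows --steps '[[[0,0,0,0,0,0],[0,0,0,0,0,0]]]'

```text
clock: 7.38
tool_pos: [0.4757, -0.4077, 0.178]
tool_rot: [3.141, -0.002, 0.002]
force: [-0.1, 0.5, -0.8]
finger_gap: 0.396
grasp_force: 60.2
```

Emit:
play_rows --steps '[[[0,0,40,0,0,0],[0,0,48,0,0,0],[0,0,48,0,0,0]]]'

```text
clock: 7.63
tool_pos: [0.4754, -0.4043, 0.1271]
tool_rot: [-3.138, -0.005, 0.006]
force: [-1.1, -0.5, 0.3]
finger_gap: 0.394
grasp_force: 60.1
```

Emit:
play_rows --steps '[[[0,0,0,0,0,0],[0,0,0,0,0,0],[0,0,0,0,0,0],[0,0,-40,0,0,0],[0,0,-48,0,0,0],[0,0,-48,0,0,0]]]' --fingers 0.58

```text
clock: 8.13
tool_pos: [0.4776, -0.4082, 0.1812]
tool_rot: [3.137, 0.001, 0.009]
force: [0.6, -0.7, -0.4]
finger_gap: 0.58
grasp_force: 0.0
```

```bash
python3 - <<'E'
from h import *
a=snap('top');b=snap('side')
o=np.zeros((600,800,3),np.uint8)
o[:600,:480]=cv2.resize(a[160:220,255:303],(480,600),interpolation=2)
o[:160,480:640]=cv2.resize(b[310:350,225:265],(160,160),interpolation=2)
o[200:600,480:]=cv2.resize(b[200:290,228:300],(320,400),interpolation=2)
cv2.imwrite('pics/c3.png',o[:,:,::-1])
s=bot.sense();print(s['tool_pos'],s['tool_rot'])
E
```

```text
[ 0.47642293 -0.40711473  0.17811484] [3.14018465e+00 1.38825441e-03 2.97690159e-03]
```

View pics/c3.png

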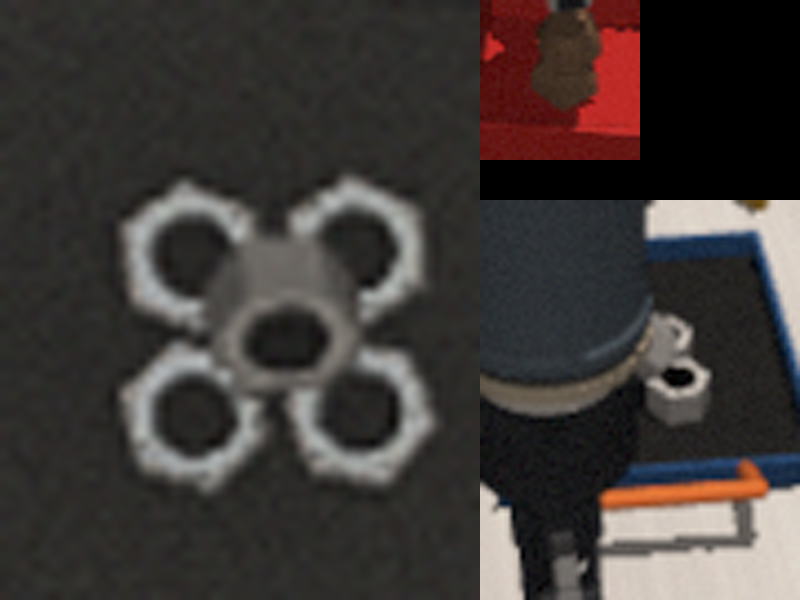

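Emit:
play_rows --steps '[[[89,-298,10,0,0,0],[89,-298,10,0,0,0],[89,-298,10,0,0,0],[89,-298,10,0,0,0],[89,-298,10,0,0,0],[89,-298,10,0,0,0],[89,-298,10,0,0,0],[89,-298,10,0,0,0],[89,-298,10,0,0,0],[89,-298,10,0,0,0]]]' --fingers 0.75

```text
clock: 9.07
tool_pos: [0.5648, -0.1073, 0.1662]
tool_rot: [-3.141, -0.006, 0.002]
force: [0.2, -0.5, -0.2]
finger_gap: 0.751
grasp_force: 0.0
```

Emit:
play_rows --steps '[[[0,0,30,0,0,0],[0,0,61,0,0,0],[0,0,61,0,0,0],[0,0,61,0,0,0]]]'

```text
clock: 9.4
tool_pos: [0.5633, -0.1104, 0.1048]
tool_rot: [3.141, -0.002, -0.006]
force: [-0.1, 0.3, 1.4]
finger_gap: 0.751
grasp_force: 0.0
```

Emit:
play_rows --steps '[[[0,0,0,0,0,0],[0,0,0,0,0,0],[0,0,0,0,0,0],[0,0,0,0,0,0],[0,0,0,0,0,0],[0,0,0,0,0,0],[0,0,0,0,0,0]]]' --fingers 0.2

```text
clock: 9.98
tool_pos: [0.5656, -0.1096, 0.1073]
tool_rot: [3.141, 0.0, 0.004]
force: [-1.5, -0.5, 7.5]
finger_gap: 0.448
grasp_force: 59.9
```

Emit:
play_rows --steps '[[[0,0,-35,0,0,0],[0,0,-70,0,0,0],[0,0,-70,0,0,0]]]'

```text
clock: 10.23
tool_pos: [0.5674, -0.1094, 0.1819]
tool_rot: [3.14, 0.001, 0.014]
force: [2.1, -1.2, 0.5]
finger_gap: 0.445
grasp_force: 60.6
```

```bash
python3 - <<'E'
from h import *
b=snap('side')
cv2.imwrite('pics/c4.png',cv2.resize(b[170:290,210:310],(500,600),interpolation=2)[:,:,::-1])
s=bot.sense();print(s['tool_pos'],s['tool_rot'])
E
```

```text
[ 0.56666114 -0.10912415  0.17956766] [3.14077858e+00 1.23696974e-03 1.09309350e-02]
```

View pics/c4.png

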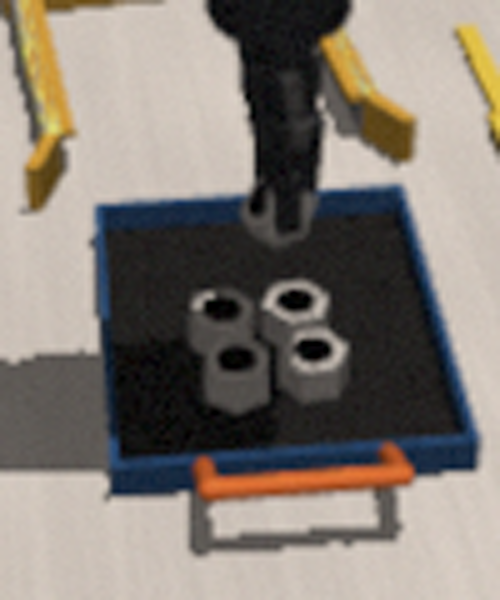

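Emit:
play_rows --steps '[[[84,-79,30,0,-0.5,0],[84,-79,30,0,-0.5,0],[84,-79,30,0,-0.5,0],[84,-79,30,0,-0.5,0],[84,-79,30,0,-0.5,0],[84,-79,30,0,-0.5,0]]]'

```text
clock: 10.78
tool_pos: [0.6489, -0.0286, 0.1422]
tool_rot: [3.042, 0.004, -0.785]
force: [-0.5, 0.6, -1.0]
finger_gap: 0.445
grasp_force: 60.6
```

Emit:
play_rows --steps '[[[14,0,26,0,0,0],[25,0,46,0,0,0],[29,0,53,0,0,0],[29,0,53,0,0,0]]]'

```text
clock: 11.12
tool_pos: [0.6474, -0.0302, 0.0839]
tool_rot: [3.043, 0.0, -0.781]
force: [-1.0, 0.2, -0.6]
finger_gap: 0.448
grasp_force: 60.6
```

Emit:
play_rows --steps '[[[2,0,4,0,0,0],[2,0,4,0,0,0]]]'

```text
clock: 11.28
tool_pos: [0.649, -0.0301, 0.0819]
tool_rot: [3.045, 0.001, -0.774]
force: [-0.3, -0.5, -0.9]
finger_gap: 0.444
grasp_force: 60.6
```

Emit:
play_rows --steps '[[[0,0,0,0,0,0],[0,0,0,0,0,0],[0,0,0,0,0,0],[0,0,-10,0,0,0],[0,0,-40,0,0,0],[0,0,-70,0,0,0],[0,0,-90,0,0,0]]]' --fingers 0.65

```text
clock: 11.87
tool_pos: [0.6935, -0.0298, 0.1634]
tool_rot: [3.045, 0.001, -0.772]
force: [0.8, 0.2, -0.6]
finger_gap: 0.652
grasp_force: 0.0
```

Emit:
play_rows --steps '[[[-60,180,-50,0,0.5,0],[-60,180,-50,0,0.5,0],[-60,180,-50,0,0.5,0],[-60,180,-50,0,0.5,0],[-60,180,-50,0,0.5,0],[-60,180,-50,0,0.5,0],[-60,180,-50,0,0.5,0],[-60,180,-50,0,0.5,0]]]'

```text
clock: 12.53
tool_pos: [0.6638, -0.209, 0.2333]
tool_rot: [-3.141, -0.002, -0.001]
force: [1.6, 0.4, -0.4]
finger_gap: 0.651
grasp_force: 0.0
```

```bash
cat >> h.py <<'E'
def nuts(show=None):
    im=bot.snapshot('top'); g=cv2.cvtColor(im,cv2.COLOR_RGB2GRAY).astype(int); sat=im.max(2).astype(int)-im.min(2)
    m=((g>85)&(sat<25)).astype(np.uint8); mm=np.zeros_like(m); 
    cn=cv2.findContours(m,cv2.RETR_EXTERNAL,cv2.CHAIN_APPROX_NONE)[0]; out=[]
    for c in cn:
        (x,y),r=cv2.minEnclosingCircle(c); A=cv2.contourArea(c)
        if 5<r<10: out.append((x,y,r,A))
    if show: cv2.imwrite('pics/'+show,cv2.resize(im[145:240,225:345],(720,570),interpolation=2)[:,:,::-1])
    for o in out: print(np.round(o,1),onz('top',[o[:2]],.026)[0][:2].round(4))
E
python3 - <<'E'
from h import *
nuts('c5.png')
s=bot.sense();print(s['tool_pos'],s['tool_rot'],s['q'][6])
E
```

```text
[438.5 378.    8.2  69.5] [ 0.0884 -0.5126]
[365.  309.    8.1  31. ] [ 0.2564 -0.3285]
[382.7 299.3   7.4  33. ] [ 0.2817 -0.376 ]
[391.5 287.5   7.9   5.5] [ 0.3125 -0.4003]
[290.4 200.8   7.7 147.5] [ 0.5391 -0.1317]
[273.9 201.2   7.6 142.5] [ 0.5373 -0.0866]
[273.9 185.2   7.6 144.5] [ 0.5814 -0.0862]
[290.2 184.5   7.6 141. ] [ 0.5839 -0.131 ]
[253.4 171.3   7.6 143.5] [ 0.6192 -0.0293]
[437.   10.    5.4   7. ] [ 1.1059 -0.5588]
[147.7   6.4   7.4  68.5] [1.0986 0.2839]
[ 0.66397989 -0.20808406  0.23258202] [-3.14026532e+00 -4.17931719e-03  1.34176433e-04] -1.3020096251340068
```

View pics/c5.png

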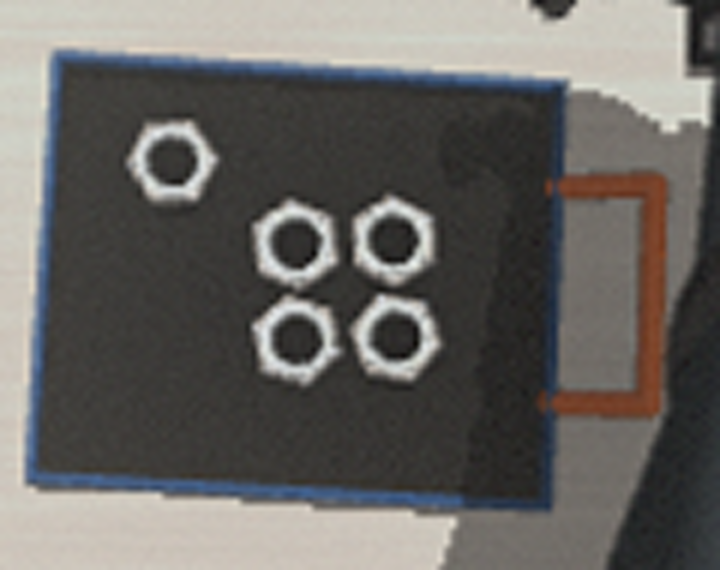

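Emit:
play_rows --steps '[[[-42,-121,80,0,0,0],[-42,-121,80,0,0,0],[-42,-121,80,0,0,0],[-42,-121,80,0,0,0],[-42,-121,80,0,0,0],[-42,-121,80,0,0,0],[-42,-121,110,0,0,0],[-42,-121,148,0,0,0],[-42,-121,148,0,0,0]]]' --fingers 0

```text
clock: 13.33
tool_pos: [0.619, -0.0887, 0.0791]
tool_rot: [-3.141, -0.002, 0.012]
force: [-1.6, 0.2, 0.4]
finger_gap: -0.001
grasp_force: 0.0
```

Emit:
play_rows --steps '[[[-6,0,0,0,0,0],[-12,0,0,0,0,0],[-18,0,0,0,0,0],[-24,0,0,0,0,0],[-30,0,0,0,0,0],[-36,0,0,0,0,0],[-42,0,0,0,0,0],[-48,0,0,0,0,0],[-51,0,0,0,0,0],[-51,0,0,0,0,0]]]'

```text
clock: 14.17
tool_pos: [0.5692, -0.0889, 0.0846]
tool_rot: [-3.142, -0.001, 0.002]
force: [0.2, 0.6, 0.6]
finger_gap: 0.003
grasp_force: 0.0
```

Emit:
play_rows --steps '[[[8,0,0,0,0,0],[8,0,-40,0,0,0],[8,160,-80,0,0,0],[8,160,-80,0,0,0],[8,160,-80,0,0,0],[8,160,-80,0,0,0],[8,160,-80,0,0,0],[8,160,-80,0,0,0]]]' --fingers 0.75

```text
clock: 14.83
tool_pos: [0.578, -0.2525, 0.1648]
tool_rot: [3.14, -0.007, 0.001]
force: [-0.5, 1.8, -0.5]
finger_gap: 0.747
grasp_force: 0.0
```

```bash
python3 - <<'E'
from h import *
nuts()
s=bot.sense();print(s['tool_pos'],s['tool_rot'],s['q'][6])
E
```

```text
[290.  184.5   7.6 133.5] [ 0.584  -0.1304]
[330.  177.    6.1  29. ] [ 0.6067 -0.2407]
[253.4 171.3   7.6 142.5] [ 0.6192 -0.0293]
[382.5 150.5   8.9  46. ] [ 0.6838 -0.388 ]
[ 0.5783199  -0.24966282  0.16424943] [-3.14125946e+00  1.86375912e-03  5.44824972e-04] -1.2229171925620468
```

Emit:
play_rows --steps '[[[6,-120,0,0,0,0],[6,-120,0,0,0,0],[6,-120,0,0,0,0],[6,-120,0,0,0,0],[6,-120,40,0,0,0],[6,-120,80,0,0,0],[6,-120,80,0,0,0]]]'

```text
clock: 15.47
tool_pos: [0.5808, -0.1257, 0.0779]
tool_rot: [-3.139, -0.007, 0.017]
force: [-1.0, -0.0, -0.2]
finger_gap: 0.754
grasp_force: 0.0
```

Emit:
play_rows --steps '[[[0,0,0,0,0,0],[0,0,0,0,0,0],[0,0,0,0,0,0],[0,0,0,0,0,0],[0,0,0,0,0,0],[0,0,0,0,0,0]]]' --fingers 0.2

```text
clock: 15.97
tool_pos: [0.5852, -0.1291, 0.0865]
tool_rot: [3.141, 0.001, 0.005]
force: [-1.0, 0.3, 9.2]
finger_gap: 0.407
grasp_force: 42.7
```

Emit:
play_rows --steps '[[[0,0,-20,0,0,0],[31,20,-20,0,0,0],[31,20,-20,0,0,0],[31,20,-2,0,0,0],[31,20,-1,0,0,0]]]'

```text
clock: 16.38
tool_pos: [0.6167, -0.1501, 0.0861]
tool_rot: [3.14, -0.0, 0.006]
force: [2.0, -1.0, 4.4]
finger_gap: 0.4
grasp_force: 67.2
```

Emit:
play_rows --steps '[[[0,0,0,0,0,0],[0,0,0,0,0,0],[0,0,0,0,0,0],[0,0,-40,0,0,0],[0,0,-80,0,0,0],[0,200,-100,0,0,0],[0,200,-100,0,0,0],[0,200,-100,0,0,0],[0,200,-100,0,0,0],[0,200,-100,0,0,0]]]' --fingers 0.6

```text
clock: 17.22
tool_pos: [0.6144, -0.3522, 0.1864]
tool_rot: [3.14, -0.001, -0.0]
force: [-0.2, -0.5, 0.3]
finger_gap: 0.598
grasp_force: 0.0
```

```bash
python3 - <<'E'
from h import *
nuts()
s=bot.sense();print(s['tool_pos'],s['tool_rot'],s['q'][6])
E
```

```text
[377.  160.    6.   29.5] [ 0.6566 -0.3718]
[ 0.61243898 -0.36074327  0.18697791] [ 3.13403015e+00 -1.23467663e-02 -1.13124901e-04] -1.1035649966258543
```

```bash
cat >> h.py <<'E'
def nuts2(show=None,thr=(60,75,90,105)):
    im=bot.snapshot('top'); g=cv2.cvtColor(im,cv2.COLOR_RGB2GRAY).astype(int); sat=im.max(2).astype(int)-im.min(2)
    roi=np.zeros(g.shape,np.uint8); cv2.rectangle(roi,(60,130),(345,245),1,-1); res=[]
    for t in thr:
        m=((g>t)&(sat<30)&(roi>0)).astype(np.uint8)
        for c in cv2.findContours(m,cv2.RETR_LIST,cv2.CHAIN_APPROX_NONE)[0]:
            (x,y),r=cv2.minEnclosingCircle(c)
            if 6.3<r<8.8 and cv2.contourArea(c)>100: res.append((t,x,y,r,*onz('top',[(x,y)],.026)[0][:2]))
    if show: cv2.imwrite('pics/'+show,cv2.resize(im[145:240,225:345],(720,570),interpolation=2)[:,:,::-1])
    for o in sorted(res,key=lambda o:(o[1],o[0])): print(np.round(o,4))
E
python3 - <<'E'
from h import *
nuts2('c6.png',(40,60,75,90))
E
```

```text
[ 9.000e+01  2.530e+02  1.715e+02  7.159e+00  6.185e-01 -2.830e-02]
[ 6.0000e+01  2.5325e+02  1.7150e+02  7.7662e+00  6.1850e-01 -2.9000e-02]
[ 7.500000e+01  2.533611e+02  1.712778e+02  7.644000e+00  6.192000e-01
 -2.930000e-02]
[ 9.000000e+01  2.908298e+02  2.005957e+02  7.306500e+00  5.397000e-01
 -1.328000e-01]
[ 6.0000e+01  2.9700e+02  1.7300e+02  7.6159e+00  6.1640e-01 -1.4970e-01]
[ 7.500000e+01  2.970000e+02  1.729545e+02  7.236500e+00  6.165000e-01
 -1.497000e-01]
[ 9.000000e+01  2.970000e+02  1.728636e+02  7.136500e+00  6.168000e-01
 -1.497000e-01]
```

View pics/c6.png

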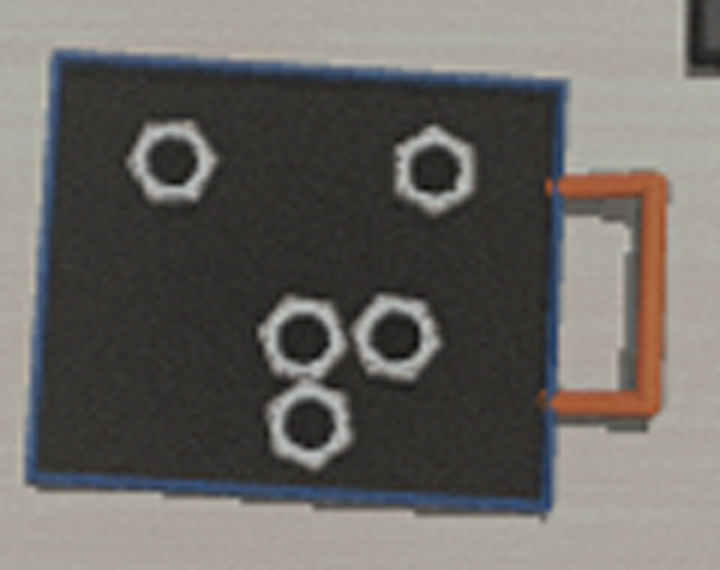

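Emit:
play_rows --steps '[[[-118,-256,10,0,0,0],[-118,-256,10,0,0,0],[-118,-256,10,0,0,0],[-118,-256,10,0,0,0],[-118,-256,10,0,0,0],[-118,-256,10,0,0,0],[-118,-256,10,0,0,0],[-118,-256,10,0,0,0],[-118,-256,10,0,0,0],[-118,-256,30,0,0,0]]]' --fingers 0.65

```text
clock: 18.15
tool_pos: [0.4991, -0.0933, 0.1583]
tool_rot: [3.141, 0.002, 0.01]
force: [1.3, -0.4, -0.7]
finger_gap: 0.652
grasp_force: 0.0
```

Emit:
play_rows --steps '[[[0,0,0,0,0,0],[0,0,40,0,0,0],[0,0,72,0,0,0],[0,0,72,0,0,0]]]'

```text
clock: 18.48
tool_pos: [0.4952, -0.0935, 0.0795]
tool_rot: [-3.141, 0.001, 0.011]
force: [-0.9, 0.6, 0.2]
finger_gap: 0.649
grasp_force: 0.0
```

Emit:
play_rows --steps '[[[0,0,0,0,0,0],[0,0,0,0,0,0],[0,0,0,0,0,0],[0,0,0,0,0,0],[0,0,0,0,0,0],[0,0,0,0,0,0]]]' --fingers 0.2

```text
clock: 18.98
tool_pos: [0.4978, -0.093, 0.0846]
tool_rot: [3.141, 0.001, 0.003]
force: [-0.3, -0.3, 6.4]
finger_gap: 0.411
grasp_force: 60.6
```

Emit:
play_rows --steps '[[[0,0,-25,0,0,0],[11,-63,-25,0,0,0],[11,-63,-25,0,0,0],[11,-63,-25,0,0,0],[11,-63,-3,0,0,0],[11,-63,-1,0,0,0],[11,-63,-1,0,0,0]]]'

```text
clock: 19.57
tool_pos: [0.5086, -0.0293, 0.0847]
tool_rot: [-3.141, -0.003, -0.001]
force: [-0.3, -0.1, -1.8]
finger_gap: 0.417
grasp_force: 60.4
```

Emit:
play_rows --steps '[[[0,0,0,0,0,0],[0,0,0,0,0,0],[0,0,0,0,0,0],[0,0,-40,0,0,0],[0,0,-80,0,0,0],[0,0,-80,0,0,0]]]' --fingers 0.6

```text
clock: 20.07
tool_pos: [0.5104, -0.0305, 0.1701]
tool_rot: [3.141, -0.0, 0.012]
force: [1.4, -1.0, 0.6]
finger_gap: 0.596
grasp_force: 0.0
```

Emit:
play_rows --steps '[[[31,103,-10,0,0,1.571],[31,103,-10,0,0,1.571],[31,103,-10,0,0,1.571],[31,103,-10,0,0,1.571],[31,103,-10,0,0,1.571],[31,103,-10,0,0,1.571],[31,103,-10,0,0,1.571],[31,103,-10,0,0,1.571],[31,103,-10,0,0,1.571],[31,103,-10,0,0,1.571]]]'

```text
clock: 20.9
tool_pos: [0.539, -0.133, 0.1747]
tool_rot: [-2.542, 1.845, -0.0]
force: [0.3, -0.2, 0.8]
finger_gap: 0.599
grasp_force: 0.0
```

```bash
python3 - <<'E'
from h import *
b=snap('side','s7.png')
for n,p in dict(A=(.537,-.091,.026),D=(.5395,-.133,.026),C=(.508,-.03,.026)).items(): print(n,proj('side',p))
s=bot.sense();print(s['tool_pos'],s['tool_rot'],s['q'][6])
cv2.imwrite('pics/c7.png',cv2.resize(b[180:280,215:305],(540,600),interpolation=2)[:,:,::-1])
E
```

```text
A [[253.81840811 232.44547891]]
D [[256.6946744 241.7021025]]
C [[241.73602435 220.77420525]]
[ 0.53910277 -0.13276584  0.17457372] [-2.53436471e+00  1.85597198e+00  4.15823145e-04] -2.3220371155877286
```

View pics/c7.png

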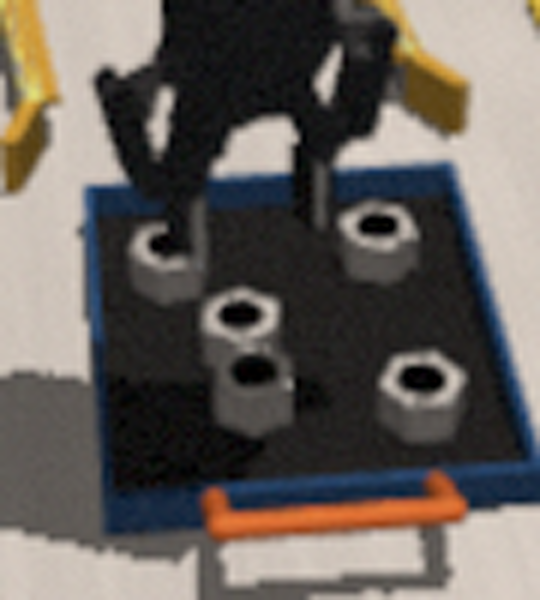

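Emit:
play_rows --steps '[[[0,0,40,0,0,0],[0,0,80,0,0,0],[0,0,89,0,0,0],[0,0,89,0,0,0]]]'

```text
clock: 21.28
tool_pos: [0.5375, -0.1326, 0.0834]
tool_rot: [2.548, -1.834, -0.008]
force: [0.9, 1.0, 0.5]
finger_gap: 0.601
grasp_force: 0.0
```

Emit:
play_rows --steps '[[[0,0,0,0,0,0],[0,0,0,0,0,0],[0,0,0,0,0,0],[0,0,0,0,0,0],[0,0,0,0,0,0],[0,0,0,0,0,0]]]' --fingers 0.2

```text
clock: 21.78
tool_pos: [0.5398, -0.1329, 0.0866]
tool_rot: [-2.548, 1.836, -0.002]
force: [-0.9, 0.6, 9.3]
finger_gap: 0.441
grasp_force: 61.0
```

Emit:
play_rows --steps '[[[0,0,-20,0,0,0],[10,29,-20,0,0,0],[10,29,-20,0,0,0],[10,29,-3,0,0,0],[10,29,-1,0,0,0],[10,29,-1,0,0,0]]]'

```text
clock: 22.28
tool_pos: [0.5147, -0.152, 0.0867]
tool_rot: [2.548, -1.838, 0.0]
force: [0.2, -0.2, -1.1]
finger_gap: 0.441
grasp_force: 60.7
```

Emit:
play_rows --steps '[[[0,0,0,0,0,0],[0,0,0,0,0,0],[0,0,0,0,0,0],[0,0,-40,0,0,0],[0,0,-80,0,0,0],[-51,-38,-80,0,0,0],[-51,-38,-80,0,0,0],[-51,-38,-80,0,0,0]]]' --fingers 0.55

```text
clock: 22.95
tool_pos: [0.5368, -0.0853, 0.167]
tool_rot: [-2.552, 1.826, 0.001]
force: [-0.5, 0.6, -0.6]
finger_gap: 0.549
grasp_force: 0.0
```

```bash
python3 - <<'E'
from h import *
b=snap('side')
s=bot.sense();print(s['tool_pos'],s['tool_rot'],s['q'][6])
print(proj('side',[.536,-.092,.026]))
cv2.imwrite('pics/c8.png',cv2.resize(b[180:280,215:305],(540,600),interpolation=2)[:,:,::-1])
E
```

```text
[ 0.53566262 -0.08794933  0.16669991] [-2.55203511e+00  1.82962040e+00  4.19061262e-04] -2.364739428939037
[[253.5262463  232.69350124]]
```

View pics/c8.png

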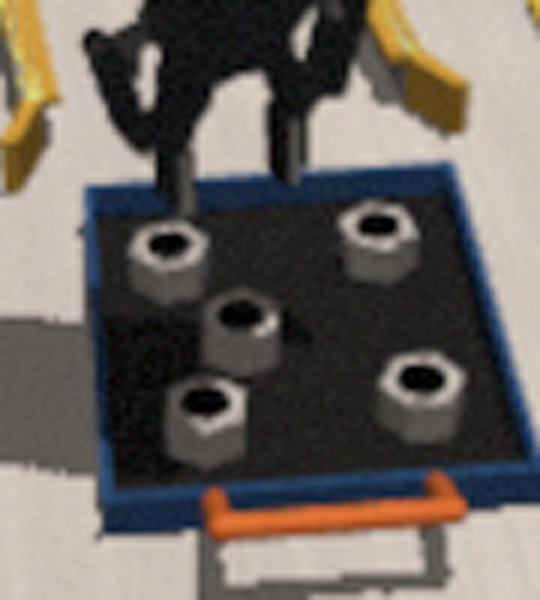

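Emit:
play_rows --steps '[[[4,0,40,0,0,0],[4,0,75,0,0,0],[4,0,82,0,0,0],[4,0,82,0,0,0]]]' --fingers 0.65

```text
clock: 23.33
tool_pos: [0.5344, -0.0956, 0.0827]
tool_rot: [2.545, -1.837, -0.007]
force: [0.7, 0.1, 1.4]
finger_gap: 0.651
grasp_force: 0.0
```

Emit:
play_rows --steps '[[[0,0,0,0,0,0],[0,0,0,0,0,0],[0,0,0,0,0,0],[0,0,0,0,0,0],[0,0,0,0,0,0],[0,0,0,0,0,0]]]' --fingers 0.2

```text
clock: 23.83
tool_pos: [0.5367, -0.0953, 0.0861]
tool_rot: [-2.547, 1.837, -0.003]
force: [-1.2, -0.9, 8.3]
finger_gap: 0.444
grasp_force: 61.0
```

Emit:
play_rows --steps '[[[0,0,-20,0,0,0],[5,-29,-20,0,0,0],[5,-29,-20,0,0,0],[5,-29,-3,0,0,0],[5,-29,-1,0,0,0],[5,-29,-1,0,0,0]]]'

```text
clock: 24.33
tool_pos: [0.5661, -0.0902, 0.0862]
tool_rot: [-2.548, 1.836, -0.003]
force: [0.8, -0.3, 0.8]
finger_gap: 0.442
grasp_force: 60.8
```

Emit:
play_rows --steps '[[[0,0,0,0,0,0],[0,0,0,0,0,0],[0,0,0,0,0,0],[0,0,-40,0,0,0],[0,0,-80,0,0,0],[0,0,-100,0,0,0]]]' --fingers 0.6

```text
clock: 24.83
tool_pos: [0.5658, -0.0913, 0.1891]
tool_rot: [-2.547, 1.838, -0.004]
force: [0.5, -1.1, 0.3]
finger_gap: 0.598
grasp_force: 0.0
```

Emit:
play_rows --steps '[[[250,80,0,0,0,-1.25],[250,80,0,0,0,-1.25],[250,80,0,0,0,-1.25],[250,80,0,0,0,-1.25],[250,80,0,0,0,-1.25],[250,80,0,0,0,-1.25],[250,80,0,0,0,-1.25],[250,80,0,0,0,-1.25],[250,80,0,0,0,-1.25],[250,80,0,0,0,-1.25]]]' --fingers 0.4

```text
clock: 25.67
tool_pos: [0.5676, -0.3536, 0.1853]
tool_rot: [-3.141, -0.009, 0.001]
force: [0.3, 0.2, -1.0]
finger_gap: 0.401
grasp_force: 0.0
```

```bash
cat > look.py <<'E'
from h import *
import sys
nuts2(None,(60,75,90))
s=bot.sense();print(s['tool_pos'],s['tool_rot'],s['q'][6])
a=bot.snapshot('top');h=cv2.cvtColor(a,cv2.COLOR_RGB2HSV);H,S,V=cv2.split(h)
m=((H>4)&(H<16)&(S>140)&(V>90)).astype(np.uint8)
n,l,st,ce=cv2.connectedComponentsWithStats(m)
for i in range(1,n):
    if st[i,4]>20:
        c=cv2.findContours((l==i).astype(np.uint8),0,2)[0][0]; print('orange',st[i,4],onz('top',[ce[i]],.038)[0][:2].round(4),onz('top',cv2.boxPoints(cv2.minAreaRect(c)),.038)[:,:2].round(4).tolist())
# tray: dark+blue region -> quad
m=((H>95)&(H<125)&(S>90)&(V>35)).astype(np.uint8); m[:130]=0;m[250:]=0;m[:,:115]=0
pts=np.argwhere(cv2.morphologyEx(m,cv2.MORPH_OPEN,np.ones((1,1))))[:,::-1].astype(np.float32)
n,l,st,ce=cv2.connectedComponentsWithStats(cv2.dilate(m,np.ones((3,3))))
i=1+np.argmax(st[1:,4]); pts=pts[[l[int(p[1]),int(p[0])]==i for p in pts]]
b=cv2.boxPoints(cv2.minAreaRect(onz('top',pts,.022)[:,:2].astype(np.float32)*1000))
print('tray box mm',b.round(1).tolist(),b.mean(0).round(1)); e=[b[1]-b[0],b[2]-b[1]]
print('len',[np.hypot(*v).round(1) for v in e],'yaw',[np.degrees(np.arctan2(v[1],v[0])).round(2) for v in e])
if len(sys.argv)>1: cv2.imwrite('pics/'+sys.argv[1],cv2.resize(a[140:250,20:345],(800,271),interpolation=2)[:,:,::-1])
E
python3 look.py
```

```text
[ 9.000000e+01  2.526471e+02  2.108824e+02  7.245200e+00  5.100000e-01
 -2.890000e-02]
[ 7.500000e+01  2.528019e+02  2.104623e+02  7.632500e+00  5.111000e-01
 -2.930000e-02]
[ 6.000000e+01  2.528305e+02  2.107966e+02  7.814800e+00  5.102000e-01
 -2.940000e-02]
[ 9.000e+01  2.530e+02  1.715e+02  7.159e+00  6.185e-01 -2.830e-02]
[ 7.500000e+01  2.533611e+02  1.712778e+02  7.644000e+00  6.192000e-01
 -2.930000e-02]
[ 6.0000e+01  2.5339e+02  1.7126e+02  7.6460e+00  6.1920e-01 -2.9400e-02]
[ 9.000000e+01  2.738824e+02  1.916471e+02  7.245200e+00  5.635000e-01
 -8.630000e-02]
[ 7.5000e+01  2.7400e+02  1.9150e+02  7.4331e+00  5.6400e-01 -8.6600e-02]
[ 6.000000e+01  2.740510e+02  1.917041e+02  7.551900e+00  5.634000e-01
 -8.680000e-02]
[ 6.0000e+01  2.9700e+02  1.7250e+02  7.8263e+00  6.1780e-01 -1.4970e-01]
[ 7.5000e+01  2.9700e+02  1.7300e+02  7.2112e+00  6.1640e-01 -1.4970e-01]
[ 9.000000e+01  2.970000e+02  1.728636e+02  7.136500e+00  6.168000e-01
 -1.497000e-01]
[ 7.5000e+01  2.9750e+02  2.1000e+02  7.5665e+00  5.1430e-01 -1.5100e-01]
[ 6.000000e+01  2.975571e+02  2.102143e+02  7.654200e+00  5.137000e-01
 -1.512000e-01]
[ 9.000000e+01  2.975833e+02  2.100208e+02  7.481100e+00  5.142000e-01
 -1.512000e-01]
[ 0.56759708 -0.35359866  0.18541641] [ 3.14136978e+00  2.31298712e-02 -1.16784279e-03] -1.039895800333789
orange 236 [ 0.5602 -0.2376] [[0.5063, -0.2018], [0.6137, -0.2055], [0.6131, -0.2534], [0.5057, -0.249]]
orange 51 [ 0.3877 -0.0266] [[0.3883, -0.0038], [0.4095, -0.0246], [0.3876, -0.0474], [0.3666, -0.0266]]
tray box mm [[461.5, -203.0], [658.7999877929688, -211.1999969482422], [668.7000122070312, 25.700000762939453], [471.29998779296875, 33.900001525878906]] [565.1 -88.7]
len [np.float32(197.5), np.float32(237.1)] yaw [np.float32(-2.38), np.float32(87.62)]
```

Emit:
play_rows --steps '[[[-8,-107,20,0,0,0.05],[-8,-107,20,0,0,0.05],[-8,-107,20,0,0,0.05],[-8,-107,20,0,0,0.05],[-8,-107,55,0,0,0.05],[-8,-107,91,0,0,0.05],[-8,-107,91,0,0,0.05],[-8,-107,91,0,0,0.05]]]' --fingers 0.4

```text
clock: 26.43
tool_pos: [0.5591, -0.2458, 0.0935]
tool_rot: [-3.14, 0.082, 0.006]
force: [-0.3, 0.0, 1.1]
finger_gap: 0.401
grasp_force: 0.0
```

Emit:
play_rows --steps '[[[0,0,0,0,0,0],[0,0,0,0,0,0],[0,0,0,0,0,0],[0,0,0,0,0,0],[0,0,0,0,0,0],[0,0,0,0,0,0]]]' --fingers 0

```text
clock: 26.93
tool_pos: [0.5611, -0.2465, 0.0967]
tool_rot: [3.14, -0.078, 0.005]
force: [-1.2, -0.2, 7.6]
finger_gap: 0.111
grasp_force: 58.9
```

```bash
python3 - <<'E'
from h import *
s=bot.sense();print(s)
E
```

```text
{'clock': 26.9333, 'q': array([ 0.30564499,  0.72374917,  0.05115158,  1.81767188, -0.06012518,
        0.59827911, -1.22703701]), 'dq': array([ 9.14950996e-05,  2.23770536e-04, -1.00901809e-03, -2.89654367e-05,
        4.33643688e-04, -8.80396218e-04, -3.68941237e-04]), 'joint_efforts': array([ 9.87464818e-02, -7.16176057e+01,  3.10401410e+00, -1.69225895e+01,
       -2.94744491e-02, -3.97463143e-01, -5.93803148e-02]), 'tool_pos': array([ 0.56109479, -0.24651061,  0.09671584]), 'tool_rot': array([ 3.1395403 , -0.07821572,  0.00503465]), 'force': array([-1.16754286, -0.17984514,  7.58086941]), 'ft_torque': array([0.12050373, 0.19605148, 0.06700932]), 'grasp_force': 58.86577785015106, 'finger_gap': 0.11099536021363895}
```

Emit:
play_rows --steps '[[[2,-3,-1,0,0,-0.012],[4,-6,-2,0,0,-0.025],[6,-9,-2,0,0,-0.037],[8,-13,-2,0,0,-0.05],[10,-16,-2,0,0,-0.063],[12,-20,-2,0,0,-0.076],[14,-23,-2,0,0,-0.09],[16,-27,-2,0,0,-0.103],[18,-30,-2,0,0,-0.114],[18,-30,-2,0,0,-0.114]]]'

```text
clock: 27.77
tool_pos: [0.5805, -0.2162, 0.0968]
tool_rot: [3.14, 0.105, 0.002]
force: [1.4, -2.9, 0.2]
finger_gap: 0.112
grasp_force: 58.9
```

```bash
python3 look.py c9.png
```

```text
[6.0000e+01 2.4000e+02 1.7200e+02 8.6024e+00 6.1650e-01 7.5000e-03]
[9.000000e+01 2.401538e+02 1.725385e+02 7.301700e+00 6.150000e-01
 7.000000e-03]
[7.500000e+01 2.405571e+02 1.727857e+02 7.654200e+00 6.144000e-01
 5.900000e-03]
[ 9.000000e+01  2.438684e+02  2.118684e+02  7.443400e+00  5.069000e-01
 -5.100000e-03]
[ 7.500000e+01  2.440676e+02  2.116892e+02  7.562000e+00  5.074000e-01
 -5.700000e-03]
[ 6.000000e+01  2.442059e+02  2.117941e+02  8.100400e+00  5.071000e-01
 -6.100000e-03]
[ 9.000e+01  2.630e+02  1.905e+02  7.159e+00  5.662e-01 -5.650e-02]
[ 6.0000e+01  2.6325e+02  1.9050e+02  7.7662e+00  5.6620e-01 -5.7100e-02]
[ 7.500000e+01  2.633611e+02  1.907222e+02  7.644000e+00  5.656000e-01
 -5.740000e-02]
[ 7.5000e+01  2.8400e+02  1.6950e+02  7.5665e+00  6.2560e-01 -1.1380e-01]
[ 9.000000e+01  2.840479e+02  1.695616e+02  7.499100e+00  6.254000e-01
 -1.139000e-01]
[ 6.000000e+01  2.842669e+02  1.692362e+02  7.955000e+00  6.263000e-01
 -1.145000e-01]
[ 7.500000e+01  2.884592e+02  2.063061e+02  7.572800e+00  5.240000e-01
 -1.263000e-01]
[ 9.000000e+01  2.884592e+02  2.063061e+02  7.572800e+00  5.240000e-01
 -1.263000e-01]
[ 6.0000e+01  2.8850e+02  2.0650e+02  7.9058e+00  5.2340e-01 -1.2650e-01]
[ 0.58044384 -0.21629538  0.09677034] [-3.13974338e+00 -1.03726619e-01 -1.89471027e-03] -1.1949013013729175
orange 49 [ 0.6251 -0.191 ] [[0.626, -0.1695], [0.6327, -0.2109], [0.6238, -0.2121], [0.6171, -0.1707]]
orange 90 [ 0.5355 -0.2086] [[0.5585, -0.1765], [0.5642, -0.2209], [0.5255, -0.2248], [0.5199, -0.1806]]
orange 54 [ 0.3869 -0.0264] [[0.4027, -0.0102], [0.4032, -0.0419], [0.372, -0.0423], [0.3716, -0.0107]]
tray box mm [[462.20001220703125, 53.29999923706055], [476.8999938964844, -183.0], [674.0999755859375, -170.6999969482422], [659.2999877929688, 65.5999984741211]] [568.1 -58.7]
len [np.float32(236.8), np.float32(197.5)] yaw [np.float32(-86.43), np.float32(3.57)]
```

View pics/c9.png

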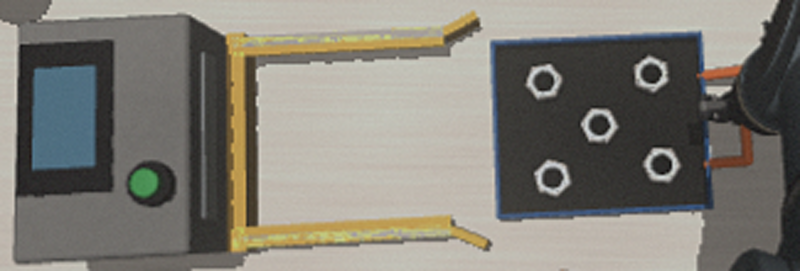

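Emit:
play_rows --steps '[[[0,-4,0,0,0,-0.007],[0,-11,0,0,0,-0.007],[0,-20,0,0,0,-0.007],[0,-30,0,0,0,-0.007],[0,-40,0,0,0,-0.007],[0,-50,0,0,0,-0.007],[0,-60,0,0,0,-0.007],[0,-69,0,0,0,-0.007],[0,-76,0,0,0,-0.007],[0,-80,0,0,0,-0.007]]]'

```text
clock: 28.7
tool_pos: [0.5743, -0.1369, 0.0968]
tool_rot: [3.139, 0.113, 0.0]
force: [0.0, -6.1, 0.1]
finger_gap: 0.114
grasp_force: 59.0
```

```bash
python3 look.py | tail -9; python3 -c "
from h import *
print(bot.sense()['force'],bot.sense()['ft_torque'])"
```

```text
[ 6.000000e+01  2.823279e+02  1.983115e+02  8.033300e+00  5.456000e-01
 -1.095000e-01]
[ 7.500000e+01  2.831549e+02  1.977389e+02  7.916900e+00  5.472000e-01
 -1.118000e-01]
[ 0.57435834 -0.13622977  0.09675189] [3.13946880e+00 1.14040831e-01 1.24543238e-05] -1.3006780211307074
orange 25 [ 0.6173 -0.1021] [[0.6216, -0.0908], [0.622, -0.1126], [0.6137, -0.1126], [0.6133, -0.0909]]
orange 29 [ 0.5189 -0.1114] [[0.5234, -0.0995], [0.5238, -0.1211], [0.5157, -0.1211], [0.5153, -0.0996]]
tray box mm [[466.79998779296875, 132.60000610351562], [485.5, -104.0], [668.2000122070312, -89.5], [649.5, 147.10000610351562]] [567.5  21.5]
len [np.float32(237.3), np.float32(183.3)] yaw [np.float32(-85.47), np.float32(4.53)]
[-0.79045536 -0.79393048  3.23760293] [-0.18983831 -0.02553901 -0.00624701]
```

```bash
python3 look.py c10.png | head -24
```

```text
[7.500000e+01 2.112143e+02 1.752143e+02 7.508600e+00 6.062000e-01
 8.630000e-02]
[9.000000e+01 2.112143e+02 1.752143e+02 7.508600e+00 6.062000e-01
 8.630000e-02]
[6.0000e+01 2.1150e+02 1.7550e+02 7.9058e+00 6.0540e-01 8.5500e-02]
[6.0000e+01 2.1450e+02 2.1450e+02 7.9058e+00 4.9860e-01 7.4300e-02]
[7.500000e+01 2.146983e+02 2.146379e+02 7.824600e+00 4.982000e-01
 7.370000e-02]
[9.0000e+01 2.1475e+02 2.1425e+02 7.4583e+00 4.9930e-01 7.3600e-02]
[7.5000e+01 2.3364e+02 1.9295e+02 7.4346e+00 5.5820e-01 2.3700e-02]
[9.000000e+01 2.337971e+02 1.927536e+02 7.310000e+00 5.587000e-01
 2.330000e-02]
[6.000000e+01 2.339957e+02 1.925684e+02 8.016000e+00 5.592000e-01
 2.280000e-02]
[ 9.000000e+01  2.547536e+02  1.717971e+02  7.310000e+00  6.178000e-01
 -3.310000e-02]
[ 7.5000e+01  2.5495e+02  1.7164e+02  7.4346e+00  6.1820e-01 -3.3700e-02]
[ 6.0000e+01  2.5500e+02  1.7150e+02  7.8263e+00  6.1860e-01 -3.3800e-02]
[ 9.000000e+01  2.592143e+02  2.087857e+02  7.508600e+00  5.160000e-01
 -4.670000e-02]
[ 6.00000e+01  2.59250e+02  2.08625e+02  7.87110e+00  5.16400e-01
 -4.68000e-02]
[ 7.500000e+01  2.593611e+02  2.087222e+02  7.644000e+00  5.161000e-01
 -4.710000e-02]
```

View pics/c10.png

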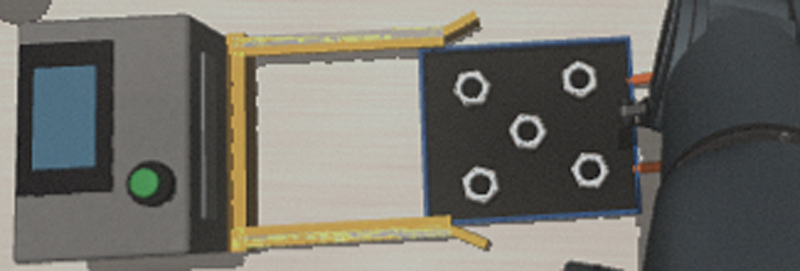

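Emit:
play_rows --steps '[[[0,-4,0,0,0,0],[0,-12,0,0,0,0],[0,-24,0,0,0,0],[0,-37,0,0,0,0],[0,-50,0,0,0,0],[0,-63,0,0,0,0],[0,-76,0,0,0,0],[0,-88,0,0,0,0],[0,-96,0,0,0,0],[0,-100,0,0,0,0]]]'

```text
clock: 29.73
tool_pos: [0.5674, -0.0376, 0.0967]
tool_rot: [3.139, 0.112, 0.001]
force: [1.0, -7.2, 2.3]
finger_gap: 0.117
grasp_force: 59.3
```

Emit:
play_rows --steps '[[[0,-4,0,0,0,0],[0,-12,0,0,0,0],[0,-22,0,0,0,0],[0,-33,0,0,0,0],[0,-44,0,0,0,0],[0,-55,0,0,0,0],[0,-65,0,0,0,0],[0,-73,0,0,0,0],[0,-78,0,0,0,0],[0,-80,0,0,0,0]]]'

```text
clock: 30.57
tool_pos: [0.5616, 0.0416, 0.0967]
tool_rot: [3.138, 0.111, 0.0]
force: [0.3, -8.7, 3.4]
finger_gap: 0.115
grasp_force: 59.5
```

```bash
python3 look.py | cut -c1-150
```

```text
[ 75.     146.     179.       7.6159   0.5927   0.2639]
[ 90.     146.1316 178.8684   7.4434   0.5931   0.2635]
[ 60.     146.2107 178.8522   7.8359   0.5931   0.2633]
[0.56151792 0.04177336 0.09669746] [3.13842240e+00 1.11637672e-01 6.74497058e-05] -1.5639266495842696
orange 59 [ 0.3877 -0.0249] [[0.3982, -0.0047], [0.4085, -0.0347], [0.3767, -0.046], [0.3665, -0.0161]]
tray box mm [[453.0, 311.20001220703125], [453.70001220703125, 302.8999938964844], [634.7000122070312, 317.3999938964844], [634.0, 325.79998779296875]
len [np.float32(8.4), np.float32(181.6)] yaw [np.float32(-85.41), np.float32(4.59)]
```

Emit:
play_rows --steps '[[[0,-2,0,0,0,0],[0,-4,0,0,0,0],[0,-6,0,0,0,0],[0,-8,0,0,0,0],[0,-9,0,0,0,0],[0,-10,0,0,0,0]]]'

```text
clock: 31.17
tool_pos: [0.5609, 0.0504, 0.0967]
tool_rot: [3.138, 0.11, 0.0]
force: [1.2, -10.1, 4.2]
finger_gap: 0.116
grasp_force: 59.5
```

Emit:
play_rows --steps '[[[0,-1,0,0,0,0],[0,-2,0,0,0,0],[0,-3,0,0,0,0]]]'

```text
clock: 31.42
tool_pos: [0.5606, 0.0532, 0.0967]
tool_rot: [3.138, 0.109, -0.0]
force: [0.8, -13.8, 4.4]
finger_gap: 0.114
grasp_force: 59.6
```

Emit:
play_rows --steps '[[[0,-1,0,0,0,0],[0,-2,0,0,0,0],[0,-3,0,0,0,0]]]'

```text
clock: 31.67
tool_pos: [0.5604, 0.0535, 0.0967]
tool_rot: [3.135, 0.106, -0.0]
force: [0.3, -21.3, 5.3]
finger_gap: 0.12
grasp_force: 59.8
```

Emit:
play_rows --steps '[[[0,-2,0,0,0,0],[0,-4,0,0,0,0],[0,-4,0,0,0,0]]]'

```text
clock: 31.92
tool_pos: [0.5601, 0.0539, 0.0967]
tool_rot: [3.131, 0.1, -0.001]
force: [1.5, -28.4, 4.5]
finger_gap: 0.11
grasp_force: 60.0
```

Emit:
play_rows --steps '[[[0,1,0,0,0,0],[0,1,0,0,0,0],[0,1,0,0,0,0]]]'

```text
clock: 32.17
tool_pos: [0.5601, 0.0538, 0.0967]
tool_rot: [3.132, 0.101, -0.001]
force: [1.3, -26.2, 5.2]
finger_gap: 0.115
grasp_force: 60.1
```

Emit:
play_rows --steps '[[[0,0,0,0,0,0],[0,0,0,0,0,0],[0,0,0,0,0,0],[0,0,0,0,0,0],[0,0,0,0,0,0]]]' --fingers 0.35

```text
clock: 32.58
tool_pos: [0.5598, 0.062, 0.0964]
tool_rot: [-3.139, -0.114, 0.001]
force: [0.3, -1.1, -1.5]
finger_gap: 0.349
grasp_force: 0.4
```

```bash
python3 look.py | tail -5|cut -c1-200; python3 - <<'E'
from h import *
b=snap('side');s=bot.sense();print(s['tool_pos'],s['force'])
cv2.imwrite('pics/c11.png',cv2.resize(b[110:260,180:320],(560,600),interpolation=2)[:,:,::-1])
E
```

```text
[ 90.     141.8019 178.9151   7.6189   0.5928   0.2753]
[0.55988323 0.06192453 0.09638816] [-3.13913673e+00 -1.13800863e-01  9.88120965e-04] -1.5916420815340955
orange 58 [ 0.3877 -0.0253] [[0.3857, -0.0012], [0.4095, -0.0246], [0.3876, -0.0474], [0.364, -0.024]]
tray box mm [[461.29998779296875, 325.29998779296875], [461.79998779296875, 317.1000061035156], [634.4000244140625, 327.3999938964844], [633.9000244140625, 335.6000061035156]] [547.8 326.3]
len [np.float32(8.2), np.float32(173.0)] yaw [np.float32(-86.58), np.float32(3.42)]
[0.56007632 0.06194269 0.09649292] [ 0.5493005  -0.26981181  0.24417516]
```

Emit:
play_rows --steps '[[[0,8,0,0,0,0],[0,8,-40,0,0,0],[0,8,-80,0,0,0],[0,8,-120,0,0,0],[-40,170,-150,0,0,0],[-40,170,-150,0,0,0],[-40,170,-150,0,0,0],[-40,170,-150,0,0,0],[-40,170,-150,0,0,0],[-40,170,-150,0,0,0]]]' --fingers 0.35

```text
clock: 33.57
tool_pos: [0.5318, -0.115, 0.2473]
tool_rot: [3.139, 0.103, 0.002]
force: [-0.2, 1.2, 0.6]
finger_gap: 0.353
grasp_force: 0.0
```

```bash
python3 look.py c12.png| cut -c1-200; python3 - <<'E'
from h import *
A=[]
for n in('top','side'):
    im=snap(n);h=cv2.cvtColor(im,cv2.COLOR_RGB2HSV);H,S,V=cv2.split(h)
    m=((H>40)&(H<80)&(S>120)&(V>70)).astype(np.uint8);m[:90]=0
    if n=='side': m[160:]=0
    k,l,st,ce=cv2.connectedComponentsWithStats(m); i=1+np.argmax(st[1:,4]);print(n,st[i],ce[i]); A.append(ray(n,[ce[i]]))
(o1,v1),(o2,v2)=A; v1=v1[0];v2=v2[0]
t=np.linalg.lstsq(np.c_[v1,-v2],o2-o1,rcond=None)[0]; print(o1+t[0]*v1,o2+t[1]*v2)
E
```

```text
[ 60.     141.5571 178.7857   7.6542   0.5931   0.276 ]
[ 75.     141.8019 178.9151   7.6189   0.5928   0.2753]
[ 90.     141.8019 178.9151   7.6189   0.5928   0.2753]
[ 75.     144.4    218.4      7.7796   0.4853   0.2626]
[ 90.     144.4    218.4      7.7796   0.4853   0.2626]
[ 60.     144.5    218.5      7.9058   0.485    0.2623]
[ 75.     164.2143 196.7857   7.5086   0.5446   0.2121]
[ 90.     164.2143 196.7857   7.5086   0.5446   0.2121]
[ 60.     164.4463 196.7819   7.6566   0.5447   0.2115]
[7.5000e+01 1.8600e+02 1.7550e+02 7.5665e+00 6.0430e-01 1.5530e-01]
[9.0000e+01 1.8600e+02 1.7550e+02 7.5001e+00 6.0430e-01 1.5530e-01]
[6.000000e+01 1.862625e+02 1.751750e+02 7.926300e+00 6.052000e-01
 1.546000e-01]
[9.000000e+01 1.893611e+02 2.127222e+02 7.644000e+00 5.024000e-01
 1.424000e-01]
[7.500000e+01 1.894463e+02 2.127819e+02 7.656600e+00 5.022000e-01
 1.421000e-01]
[6.000000e+01 1.898359e+02 2.129062e+02 8.064600e+00 5.019000e-01
 1.411000e-01]
[ 0.5322293  -0.11233512  0.24683526] [3.13971786e+00 1.08388900e-01 1.05907265e-03] -1.305542033194626
orange 217 [0.5565 0.0611] [[0.6094, 0.0941], [0.6114, 0.0503], [0.503, 0.0447], [0.5011, 0.0878]]
orange 55 [ 0.3867 -0.0265] [[0.3883, -0.0038], [0.4095, -0.0246], [0.3876, -0.0474], [0.3666, -0.0266]]
tray box mm [[453.1000061035156, 327.5], [453.5, 319.29998779296875], [634.2999877929688, 327.3999938964844], [633.9000244140625, 335.6000061035156]] [543.7 327.4]
len [np.float32(8.2), np.float32(181.0)] yaw [np.float32(-87.44), np.float32(2.56)]
top [ 73 209  11  10  78] [ 77.67948718 213.52564103]
side [222 128   6   5  26] [224.5 130. ]
[0.48940397 0.38286052 0.14962734] [0.49031572 0.38283484 0.14966219]
```

View pics/c12.png

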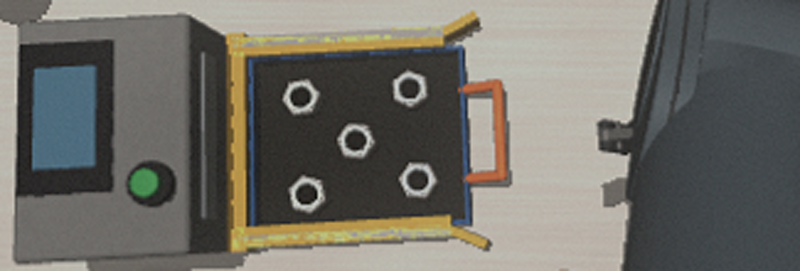

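```bash
python3 - <<'E'
from h import *
ims=np.mean([bot.snapshot('top').astype(float) for _ in range(4)],0)
R,G,B=ims[...,0],ims[...,1],ims[...,2]
def fit(lab,f,rows,u0,u1,z):
    P=[]
    for v in rows:
        r=f[v,u0:u1]; d=np.diff(r); P.append((r,v))
    return
def edge(lab,chan,rows,u0,u1,z,sign):
    P=[]
    for v in rows:
        d=np.clip(np.diff(cv2.GaussianBlur(chan,(3,3),0.6)[v,u0:u1])*sign,0,None); i=d.argmax(); s=slice(max(i-2,0),i+3)
        P.append((u0+.5+(np.arange(len(d))[s]*d[s]).sum()/d[s].sum(),v))
    w=onz('top',P,z)[:,:2]; p=np.polyfit(w[:,0],w[:,1],1)
    for _ in range(3):
        r=w[:,1]-np.polyval(p,w[:,0]); k=abs(r)<2*r.std()+1e-4; p=np.polyfit(w[k,0],w[k,1],1)
    print(lab,'deg %.2f y@.55 %.4f res %.4f n %d'%(np.degrees(np.arctan(p[0])),np.polyval(p,.55),r[k].std(),k.sum()))
g=ims.mean(2)
# rear wall outer edge (blue->bright table), handle legs excluded
edge('rear',R,[v for v in range(163,226) if not(171<=v<=179 or 208<=v<=218)],200,218,.022,1)
edge('rear in',B-R,range(163,222),200,212,.022,1)
edge('bar outer',R-B,range(177,211),214,232,.038,-1)
edge('stop inner',R-B,range(166,226),112,126,.034,-1)
edge('front wall blue-dn',B-R,range(168,224),116,128,.022,1)
edge('front wall inner',B-R,range(168,224),118,132,.022,-1)
print((B-R)[195,112:132].round()); print((R-B)[195,112:132].round())
E
```

```text
rear deg 4.34 y@.55 0.0876 res 0.0004 n 43
rear in deg 4.01 y@.55 0.0963 res 0.0003 n 58
bar outer deg 4.08 y@.55 0.0474 res 0.0002 n 34
stop inner deg 4.02 y@.55 0.3292 res 0.0001 n 60
front wall blue-dn deg 4.03 y@.55 0.3334 res 0.0001 n 56
front wall inner deg 4.11 y@.55 0.3250 res 0.0003 n 56
[ -49.  -59.  -64. -112. -109. -109. -109.  -89.  -22.   15.   62.   18.
    5.   -0.   -5.   -6.   -7.   -6.   -4.   -5.]
[ 49.  59.  64. 112. 109. 109. 109.  89.  22. -15. -62. -18.  -5.   0.
   5.   6.   7.   6.   4.   5.]
```

Emit:
play_rows --steps '[[[-8,-390,-50,0,0,0],[-8,-390,-50,0,0,0],[-8,-390,-50,0,0,0],[-8,-390,-50,0,0,0],[-8,-390,-50,0,0,0],[-8,-390,-50,0,0,0],[-8,-390,-50,0,0,0],[-8,-390,-50,0,0,0],[-8,-390,-50,0,0,0],[-8,-390,-50,0,0,0]]]' --fingers 0

```text
clock: 34.8
tool_pos: [0.4945, 0.2845, 0.297]
tool_rot: [-3.136, -0.124, -0.0]
force: [-0.2, 0.1, 0.4]
finger_gap: -0.002
grasp_force: 0.0
```

Emit:
play_rows --steps '[[[0,-107,0,0,0,0],[0,-107,0,0,0,0],[0,-107,0,0,0,0],[0,-107,0,0,0,0],[0,-107,0,0,0,0],[0,-107,0,0,0,0]]]'

```text
clock: 35.3
tool_pos: [0.4888, 0.3835, 0.2962]
tool_rot: [3.138, 0.113, -0.0]
force: [0.4, 0.1, -0.4]
finger_gap: -0.003
grasp_force: 0.0
```

Emit:
play_rows --steps '[[[1,0,30,0,0,0],[1,0,55,0,0,0],[1,0,66,0,0,0],[1,0,70,0,0,0],[1,0,73,0,0,0],[1,0,75,0,0,0],[1,0,77,0,0,0],[1,0,77,0,0,0]]]'

```text
clock: 35.97
tool_pos: [0.4905, 0.384, 0.2205]
tool_rot: [-3.139, -0.112, -0.003]
force: [-0.2, -2.0, 4.0]
finger_gap: -0.005
grasp_force: 1.9
```

Emit:
play_rows --steps '[[[0,0,1,0,0,0],[0,0,2,0,0,0],[0,0,3,0,0,0],[0,0,3,0,0,0]]]'

```text
clock: 36.3
tool_pos: [0.4905, 0.384, 0.2186]
tool_rot: [-3.139, -0.112, -0.003]
force: [-2.3, -5.7, 16.4]
finger_gap: -0.001
grasp_force: 8.3
```

Emit:
play_rows --steps '[[[0,0,1,0,0,0],[0,0,2,0,0,0],[0,0,2,0,0,0]]]'

```text
clock: 36.55
tool_pos: [0.4906, 0.3841, 0.2183]
tool_rot: [-3.138, -0.112, -0.005]
force: [-6.7, -7.6, 32.6]
finger_gap: 0.0
grasp_force: 16.0
```

Emit:
play_rows --steps '[[[0,0,-5,0,0,0],[0,0,-30,0,0,0],[0,0,-60,0,0,0],[0,0,-100,0,0,0],[0,200,-100,0,0,0],[0,200,-100,0,0,0],[0,200,-100,0,0,0],[0,200,-100,0,0,0],[0,200,-100,0,0,0],[0,200,-100,0,0,0]]]'

```text
clock: 37.38
tool_pos: [0.505, 0.1771, 0.3151]
tool_rot: [3.137, 0.099, 0.002]
force: [-0.2, -0.2, -0.3]
finger_gap: -0.003
grasp_force: 0.0
```

Emit:
play_rows --steps '[[[0,280,0,0,0,0],[0,280,0,0,0,0],[0,280,0,0,0,0],[0,280,0,0,0,0],[0,280,0,0,0,0],[0,280,0,0,0,0],[0,280,0,0,0,0],[0,280,0,0,0,0],[0,280,0,0,0,0],[0,280,0,0,0,0]]]'

```text
clock: 38.22
tool_pos: [0.5245, -0.0934, 0.3144]
tool_rot: [-3.139, -0.114, -0.0]
force: [-0.2, 0.4, 0.6]
finger_gap: -0.0
grasp_force: 0.0
```

```bash
python3 look.py | cut -c1-170; python3 - <<'E'
from h import *
b=snap('side');o=cv2.cvtColor(cv2.imread('pics/s0.png'),cv2.COLOR_BGR2RGB)
for n,im in(('now',b),('then',o)):
    h=cv2.cvtColor(im,cv2.COLOR_RGB2HSV);H,S,V=cv2.split(h);m=((H>40)&(H<80)&(S>120)&(V>70));m[:90]=0;m[160:]=0
    print(n,np.argwhere(m).mean(0),m.sum())
E
```

```text
[ 60.     141.5571 178.7857   7.6542   0.5931   0.276 ]
[ 75.     141.8019 178.9151   7.6189   0.5928   0.2753]
[ 90.     141.8019 178.9151   7.6189   0.5928   0.2753]
[ 60.     144.3793 218.4828   7.852    0.485    0.2626]
[ 75.     144.3793 218.4828   7.852    0.485    0.2626]
[ 90.     144.4    218.4      7.7796   0.4853   0.2626]
[ 60.     164.129  196.9355   7.9427   0.5442   0.2123]
[ 75.     164.2143 196.7857   7.5086   0.5446   0.2121]
[ 90.     164.4259 196.9444   7.5007   0.5442   0.2115]
[9.000000e+01 1.859412e+02 1.754706e+02 7.529700e+00 6.043000e-01
 1.555000e-01]
[7.5000e+01 1.8600e+02 1.7550e+02 7.5665e+00 6.0430e-01 1.5530e-01]
[6.000000e+01 1.862625e+02 1.751750e+02 7.926300e+00 6.052000e-01
 1.546000e-01]
[9.000000e+01 1.893611e+02 2.127222e+02 7.644000e+00 5.024000e-01
 1.424000e-01]
[7.500000e+01 1.894463e+02 2.127819e+02 7.656600e+00 5.022000e-01
 1.421000e-01]
[6.000000e+01 1.898897e+02 2.128824e+02 8.111200e+00 5.020000e-01
 1.409000e-01]
[ 0.52453877 -0.09283403  0.31444531] [-3.13841896e+00 -1.15901167e-01 -1.61682696e-04] -1.3297837117369138
orange 221 [0.5565 0.0611] [[0.6094, 0.0941], [0.6114, 0.0503], [0.5029, 0.0447], [0.501, 0.0878]]
orange 59 [ 0.3868 -0.0263] [[0.387, -0.0025], [0.4095, -0.0246], [0.3876, -0.0474], [0.3653, -0.0253]]
tray box mm [[453.1000061035156, 327.5], [453.5, 319.29998779296875], [634.2999877929688, 327.3999938964844], [633.9000244140625, 335.6000061035156]] [543.7 327.4]
len [np.float32(8.2), np.float32(181.0)] yaw [np.float32(-87.44), np.float32(2.56)]
now [130.  224.5] 26
then [129.91304348 224.56521739] 23
```

```bash
python3 -c "
from plant import bot
print(bot.close_job())"
```

```text
the job is handed in; nothing more can be done
None
```

I handed the job in at about 38 s: both ballast chips are in the red bin, the five nuts are spread in one layer with at least one in each quarter, the tray is against the dock stop and released, and the green button was then pressed to its hard stop. Fully home and pressed are my readings from camera and force; the hand-in gave no verdict.

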